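Knock a stuck filter cell out of its holder block

ROBOT

A 6-joint arm with a two-finger parallel gripper is mounted at the origin on a cart in front of the work surface, level with it; the furniture and walls round the work are solid. World frame = base frame: x ahead of the robot, y to its left, z up, the work surface at z = 0. Lengths are in m, angles in rad, forces in N, time in s.
With the tool pointing down it reaches from about 0.375 to 0.975 m from the base axis. Payload 3.8 kg.
Tool frame: the origin (TCP) lies on the front face of the gripper's body, between the roots of the fingers; the fingertips stand env.tcp_to_tips ahead of it and the grasp point (between the pads) lies 54 mm ahead of it (env.tcp_to_tips is the distance from the TCP to the fingertips, in m); z points along the fingers, y is the line along which they close (so a half turn about z gives the same grasp; the last joint's range is limited). The gripper opens to 85 mm and grips with 20 to 120 N. Pads are 22 mm wide; open, the fingers measure 114 mm over their backs; the gripper's body (76 mm by 85 mm) begins 54 mm behind the grasp point. The pads swing forward as they close: fully open they stand 13 mm farther back than shut.
Start: joints at [-1.23, 0.264, 1.604, -0, 1.274, -0.037], TCP at [0.249, -0.627, 0.304] pointing down, gripper open.
Joint ranges: [-2.63, 2.63], [-0.94, 2.18], [0.31, 2.57], [-1.31, 4.45], [0, 2.66], [-2.55, 2.55]. Speed limits (rad/s): [2.57, 2.57, 3.14, 3.14, 3.14, 3.14].

INTERFACE

Orientations are given as a 3x3 rotation matrix whose columns are the frame's x, y, z axes.
In Python, from bench import env gives the robot as it stands.
- The arm moves only by the tool shift_gripper, called by a JSON object that holds its "name" and its "arguments", one argument or row to a line. Schema: {"type":"object","properties":{"offsets":{"type":"array","items":{"type":"number"},"minItems":7,"maxItems":70},"only":{"type":"string"},"quiet":{"type":"boolean"},"lines":{"type":"string"}},"required":["offsets"],"additionalProperties":false}. offsets is one flat list of numbers that holds 1 to 10 rows one after another, with no inner brackets; each row has 7 numbers: a rotation vector rx, ry, rz in units of 0.05 rad, then dx, dy, dz in units of 100 mm, then the finger opening in m; each row is the pose to reach, as a shift and turn from the pose commanded when the call began, along the tool's axes at that moment; what a row does not reach only later rows make up. A row lasts 1/12 s, in which the tool goes at most 0.0417 m and 0.125 rad, less where a joint would pass 70% of its speed; a pose out of reach is approached as far as the arm can. The fingers move at their own pace and stop on an object; the grip force is fixed at half the most. Time passes only in rows, so rows that do not move let the fingers close. The tool returns the time, the measured TCP pose, the force, the opening and the grip force at its end. only (a regular expression) keeps the lines of the reply that match it, lines (a string "A,B") keeps lines A to B, and quiet returns only ok. Input that does not fit is refused with a message, and nothing moves.
- env.read_state(): the state, without advancing time (a new reading comes with each control period).
- env.read_camera(name): name is "scene" or "top" or "wrist"; returns the picture (420x560x3 uint8, red, green, blue); there is no depth.
- env.camera_info(name): a dict with "fov_y" (degrees; the focal length in pixels is half the picture's height over the tangent of half this angle, whatever the lens; pixels are square), "cx", "cy" (the principal point, pixels), "dist_coeffs" ([k1, k2, p1, p2, k3] as OpenCV has them; the pictures are not rectified), "rvec" (rotation vector, rad) and "tvec" (3), from world to camera coordinates, as OpenCV has them; the wrist camera has in their place "mount" (4x4, takes a point from camera to tool coordinates, whose origin is the TCP and whose axes are the flange's). Camera axes: x right, y down, z forward; pixel columns grow to the right and rows downward; lengths in m; the calibration is good to about 2 mm. A picture is of the moment at which its call begins: read the wrist's pose just before it. camera_info takes no time and is no camera call.
- env.sign_off(): hands the job in; it is judged then, once.
The state is a dict: "clock": time; "joints": joint angles; "joint_velocities": joint speeds; "tau": joint torques, N m; "eef_pos": TCP position; "ee_rot": TCP orientation; "ft_force": force on the tool from outside, world axes, zero at the start; "wrist_torque": the same for the moment, N m; "finger_gap": finger opening in m; "gripper_force": force on a finger pad.
Only numpy, scipy, OpenCV 4.12 (cv2) and the standard library are available. Lean on these libraries where they do the work, as an engineer would, in place of code of your own. Each camera call takes 0.05 s, during which the arm holds its last target. There are 200 camera calls.

TASK

A filter cell is stuck in the block of the knock-out jig. Take the loose steel ejector rod from its cradle, lay it in the jig's rear rest and push it through the block's bore, shifting your grip on the way, until the cell comes out at the front and drops into the catch tray. Stop there and let go: the cell stays in the tray, the rod stays through the bore with its tail still lying on the rear rest, and the bottle, timer and dish are left alone.

Things in the scene. Friction and masses are not known exactly. Their poses are not given: they have to be found in the camera images.
- jig: fixed bare-metal knock-out jig on a grey base 221 x 76 x 8 mm. Origin on the worktop; +x is the push direction (to the robot's right), z up; bore axis along x at y 0, z 50. Along x in mm: rear rest -113 to -88; free gap -88 to -12, the only place to hold the rod as it goes home, too short to do it in one stroke; block -12 to 38, 56 wide, 78 high plus an 8 mm cap; catch tray 38 to 104
- bore_mouth (a point): centre of the rear mouth of the block's 16 mm bore, jig local (-12, 0, 50) mm. The bore runs from x -12 to 13 and there opens into a 28 mm seat, x 13 to 38, open at the front; same axes as the jig
- rest_slot (a point): middle of the rear rest's slot on the bore axis, jig local (-100.5, 0, 50) mm. The rest is a post 25 mm long, 58 wide, about 79 high; slot open at the top, 16 mm wide, flared to 27 at the top, floor at z 44.5, so a rod lying in it has its axis at z 49.5
- outlet (a point): centre of the front mouth of the seat, jig local (38, 0, 50) mm
- tray_mid (a point): middle of the catch tray's floor, jig local (71, 0, 10) mm; tray inside 66 x 68 mm, walls to z 28
- filter_cell: black round filter cell, 26 mm diameter x 20 mm long, 20 to 45 g; origin at its middle, local x its axis. At the start inside the seat (jig x 23.5 to 26 mm, z 49), pinched from above by a spring plunger; needs some 11 to 18 N along the bore to move (a light grip slips along the rod). It leaves the seat only forwards, is free once its rear face is at the outlet (x 38), and falls into the tray
- rod: loose plain steel hexagonal bar, 10 mm across flats, 148 mm long, 85 g; origin at its middle, local x along it towards the tapered tip. At the start it lies level in its cradle, axis at z 45 mm, the tip pointing to the robot's right and away from it
- rod_tip (a point): centre of the rod's tapered tip end (7 mm across), rod local (74, 0, 0) mm
- rod_tail (a point): centre of the rod's square-cut tail end, rod local (-74, 0, 0) mm
- rod_cradle: fixed white cradle, base 136 x 50 x 8 mm, two notched feet 8 mm thick, 30 wide at local x -58 and +58 mm (notch 14 wide, floor z 40, feet to z 47); fingers fit between them. Origin on the worktop under its middle, local x along the rod. Between cradle and jig stands a blue photometer (y -0.23 to -0.01 m, 112 mm high); tall instruments behind have their fronts at x 0.53 m: keep the gripper clear
- brown_bottle: small brown reagent bottle with a purple cap, 38 mm wide, 66 mm high, standing; origin under its middle; leave alone
- timer: white lab timer, 66 x 66 x 20 mm, lying; origin under its middle; leave alone
- dish: flat round petri dish, 91 mm wide, 16 mm high; origin under its middle; leave alone

How it is judged:
By the outcome, as a careful person would: the job done as asked, in the order asked, and still so for the second after the job is handed in, with the robot touching nothing.
It also fails if it takes over 51 s, if anything falls off the work surface, if the arm or the gripper's body presses on something with over 40 N, if the wrist force passes 120 N, or if a joint passes its speed limit or range.

## Working session

There is one attempt and no reset: what is moved stays moved. The work goes in short steps, Python scripts to look and compute and a tool call to move; the robot and the scene stay as the last step left them, time stands still between calls to the robot, and variables do not carry over. Pictures are saved under pics/ and viewed, at most 10 in all, crops included, and the job is handed in when it is done.

```bash
ls; mkdir -p pics; python3 - <<'E'
from bench import env
import cv2
s=env.read_state(); print({k:(v.tolist() if hasattr(v,'tolist') else v) for k,v in s.items()}, env.tcp_to_tips)
for n in ("scene","top","wrist"):
    print(n,env.camera_info(n)); cv2.imwrite(f"pics/{n}0.png",env.read_camera(n)[:,:,::-1])
E
```

```text
bench.py
pics
{'clock': 0.0, 'joints': [-1.229890551474142, 0.2647704328586013, 1.6053809404018848, -2.775397649149413e-05, 1.273684405892071, -0.03689487615747176], 'joint_velocities': [0.0006280657682354474, -0.0011247988867185538, 0.0005655031739640052, -0.0006393966294445365, -0.00014666206740049153, -0.0006300975804264002], 'tau': [-0.0014853377433610149, -51.511720418930054, -36.73152208328247, -0.0005983159098832402, 0.013174532214179635, 9.77348975084169e-06], 'eef_pos': [0.2487970658311981, -0.6268651526592918, 0.30254644293452265], 'ee_rot': [[0.9294751858310457, 0.36888382769159794, -0.0007749786698617116], [0.36888463747013883, -0.9294728035412524, 0.002105164052712432], [5.623937672225738e-05, -0.0022425754747787143, -0.9999974838430207]], 'ft_force': [0.6570970933024419, 0.15744805433908196, -0.33802054748012833], 'wrist_torque': [-0.05715291720933647, -0.0060663311485264606, 0.030053317713761633], 'gripper_force': 0.0, 'finger_gap': 0.08535716171504588} 0.0726
scene {'fov_y': 43.238365110303725, 'cx'
[... 349 characters left out ...]
ray([0.0082729, 0.       , 0.       , 0.       , 0.       ]), 'rvec': array([ 2.1882933 , -2.15360301,  0.06448609]), 'tvec': array([-0.02907104,  0.46966335,  1.40812643])}
wrist {'fov_y': 59.51237912595919, 'cx': 275.07150949106773, 'cy': 211.49175133708476, 'dist_coeffs': array([-0.07430071,  0.        ,  0.        ,  0.        ,  0.        ]), 'mount': array([[ 4.32246583e-05, -9.49450349e-01, -3.13917240e-01,
         8.06393559e-02],
       [ 9.99999973e-01, -2.99879602e-05,  2.28393753e-04,
         5.79327626e-05],
       [-2.26262266e-04, -3.13917241e-01,  9.49450322e-01,
        -6.99818158e-02],
       [ 0.00000000e+00,  0.00000000e+00,  0.00000000e+00,
         1.00000000e+00]])}
```
View pics/scene0.png

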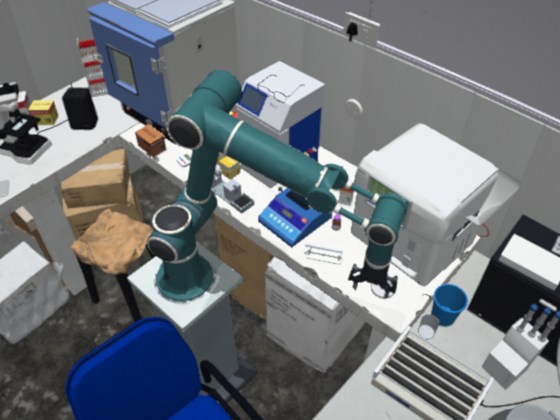

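View pics/top0.png

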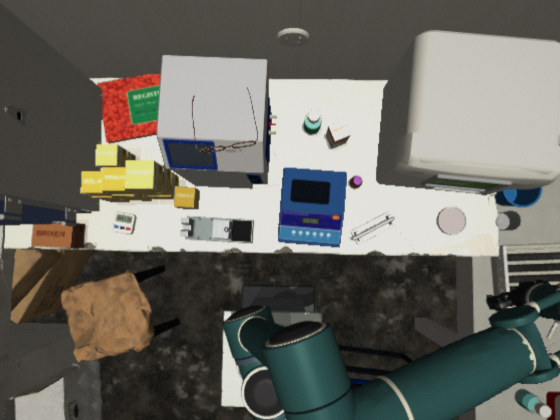

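Top view: jig around (217,229), cradle with rod (372,229), photometer (312,207), timer (123,222), dish (452,220), bottle (356,181). I'll write the ray helpers next.

```bash
cat > h.py <<'E'
from bench import env
import numpy as np, cv2
from scipy.spatial.transform import Rotation as R
def cam(n):
    i=env.camera_info(n); f=210/np.tan(np.radians(i["fov_y"]/2))
    K=np.array([[f,0,i["cx"]],[0,f,i["cy"]],[0,0,1]]); D=np.array(i["dist_coeffs"])
    if "mount" in i:
        s=env.read_state(); T=np.eye(4); T[:3,:3]=s["ee_rot"]; T[:3,3]=s["eef_pos"]
        W=T@i["mount"]
    else:
        W=np.eye(4); r=R.from_rotvec(i["rvec"]).as_matrix(); W[:3,:3]=r.T; W[:3,3]=-r.T@i["tvec"]
    return K,D,W
def rays(c,px):
    K,D,W=c
    u=cv2.undistortPoints(np.array(px,float).reshape(-1,1,2),K,D).reshape(-1,2)
    d=np.c_[u,np.ones(len(u))]@W[:3,:3].T
    return W[:3,3],d/np.linalg.norm(d,axis=1)[:,None]
def plane(c,px,z):
    o,d=rays(c,px); return o+d*((z-o[2])/d[:,2])[:,None]
def tri(c1,p1,c2,p2):
    o,d=rays(c1,[p1]); q,e=rays(c2,[p2]); d,e=d[0],e[0]
    t=np.linalg.lstsq(np.c_[d,-e],q-o,rcond=None)[0]
    a,b=o+t[0]*d,q+t[1]*e; return (a+b)/2,np.linalg.norm(a-b)
def proj(c,P):
    K,D,W=c; r=W[:3,:3].T
    return cv2.projectPoints(np.array(P,float).reshape(-1,1,3),cv2.Rodrigues(r)[0],-r@W[:3,3],K,D)[0].reshape(-1,2)
def totool(v):
    return np.array(env.read_state()["ee_rot"]).T@v
def snap(n,f):
    import pickle
    c=cam(n); im=env.read_camera(n)[:,:,::-1].copy(); cv2.imwrite(f"pics/{f}.png",im); pickle.dump(c,open(f"pics/{f}.pkl","wb")); return c,im
E
python3 - <<'E'
from h import *
c=cam("top"); np.set_printoptions(precision=4,suppress=True)
for n,p,z in [("rodtail",(354,240),.05),("rodtip",(392,216),.05),("jigL",(182,229),.05),("jigR",(252,229),.03),("dish",(452,220),.016),("bottle",(356,181),.066),("timer",(123,222),.02)]: print(n,plane(c,[p],z))
E
```

```text
rodtail [[ 0.3824 -0.2558  0.05  ]]
rodtip [[ 0.4602 -0.3752  0.05  ]]
jigL [[0.4084 0.2904 0.05  ]]
jigR [[0.4128 0.0689 0.03  ]]
dish [[ 0.4527 -0.5754  0.016 ]]
bottle [[ 0.5678 -0.2591  0.066 ]]
timer [[0.4293 0.4918 0.02  ]]
```

Careful with the scale: shifts go in units of 100 mm and turns go in units of 0.05 rad. That gives: 0.23 m is 2.3, 0.235 m is 2.35, -1 rad is -20.

{"name": "shift_gripper", "arguments": {
  "offsets": [0, 0, -2.4, 0.25, -0.18, 0, 0.085, 0, 0, -5, 0.5, -0.36, 0, 0.085, 0, 0, -7.4, 0.8, -0.6, 0, 0.085, 0, 0, -10, 1.1, -0.8, 0, 0.085, 0, 0, -12.4, 1.4, -1, 0, 0.085, 0, 0, -15, 1.7, -1.2, 0, 0.085, 0, 0, -17.4, 1.95, -1.4, 0, 0.085, 0, 0, -20, 2.15, -1.55, 0, 0.085, 0, 0, -22.4, 2.3, -1.65, 0, 0.085, 0, 0, -24.8, 2.35, -1.7, 0, 0.085]
}}

```text
clock: 0.98
eef_pos: [0.406, -0.3802, 0.3036]
ee_rot: [[-0.055, 0.998, 0.0], [0.998, 0.055, 0.001], [0.001, 0.0, -1.0]]
ft_force: [-0.1, 0.8, 0.1]
finger_gap: 0.0849
gripper_force: 0.0
```

```bash
python3 - <<'E'
from h import *
snap("wrist","w1"); print(env.read_state()["joints"])
E
```

```text
[-7.97932354e-01  4.00078007e-02  1.86058927e+00  1.25366776e-03
  1.24201693e+00 -8.59104435e-01]
```

View pics/w1.png

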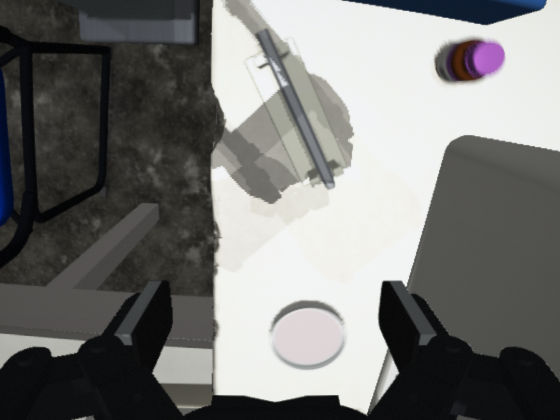

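Wrist view 1: rod tail near (264,33), tip near (331,187), dish at (308,335), bottle cap (488,57). I'll go nearer for the second view.

```bash
cat > rod.py <<'E'
from h import *
import sys,pickle
np.set_printoptions(precision=4,suppress=True)
def ends(im,box,thr=125):
    x0,y0,x1,y1=box; g=cv2.cvtColor(im,cv2.COLOR_BGR2GRAY)[y0:y1,x0:x1]
    m=(g<thr).astype(np.uint8)
    n,l,st,_=cv2.connectedComponentsWithStats(m); k=1+np.argmax(st[1:,4])
    r=cv2.minAreaRect(np.argwhere(l==k)[:,::-1].astype(np.float32)); b=cv2.boxPoints(r)+[x0,y0]
    e=sorted([(np.linalg.norm(b[i]-b[(i+1)%4]),(b[i]+b[(i+1)%4])/2) for i in range(4)],key=lambda t:t[0])[:2]
    e=sorted([e[0][1],e[1][1]],key=lambda p:p[1]); return e,r
E
python3 - <<'E'
from rod import *
c=pickle.load(open("pics/w1.pkl","rb")); im=cv2.imread("pics/w1.png")
g=cv2.cvtColor(im,cv2.COLOR_BGR2GRAY)
print(g[110,262:330])
print(plane(c,[(264,33),(331,187)],.045))
for t in (80,100,115): print(t,ends(im,(240,20,360,200),t))
E
```

```text
[146 146 146 146 137 130 144 158 163 163 163 163 164 163 163 164 163 163
 163 164 163 162 159 146 131 124 119 104  82  72  76  92 108 113 113 113
 114 112 106  93  88  97 132 157 164 164 165 165 170 176 175 170 167 165
 164 164 164 164 164 163 155 141 138 144 144 143 144 145]
[[ 0.3899 -0.2537  0.045 ]
 [ 0.4579 -0.3814  0.045 ]]
80 ([array([281.774 ,  89.1027]), array([295.8493, 120.0685])], ((48.811641693115234, 84.58560943603516), (34.01460266113281, 1.9862539768218994), 65.55604553222656))
100 ([array([269.2279,  28.5374]), array([335.5631, 174.9323])], ((62.39548873901367, 81.73485565185547), (160.722900390625, 10.360957145690918), 65.62352752685547))
115 ([array([260.481 ,  30.9776]), array([329.3791, 183.6342])], ((54.93008804321289, 87.3058853149414), (167.48428344726562, 31.046377182006836), 65.70903778076172))
```

Converted, 0.09 m is 0.9, 0.08 m is 0.8, -0.55 rad is -11.

{"name": "shift_gripper", "arguments": {
  "offsets": [0, 0, -2.4, 0.15, 0.05, 0.06, 0.085, 0, 0, -5, 0.4, 0.1, 0.12, 0.085, 0, 0, -7.4, 0.6, 0.1, 0.2, 0.085, 0, 0, -10, 0.8, 0.1, 0.3, 0.085, 0, 0, -11, 0.9, 0.1, 0.4, 0.085, 0, 0, -11, 0.9, 0.1, 0.4, 0.085, 0, 0, -11, 0.9, 0.1, 0.4, 0.085]
}}

```text
clock: 1.62
eef_pos: [0.41, -0.2922, 0.2633]
ee_rot: [[-0.56, 0.829, -0.001], [0.829, 0.56, 0.0], [0.001, -0.001, -1.0]]
ft_force: [0.0, -0.0, 0.3]
finger_gap: 0.0849
gripper_force: 0.0
```

```bash
python3 - <<'E'
from h import *
snap("wrist","w2")
E
```

```text
(no output)
```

View pics/w2.png

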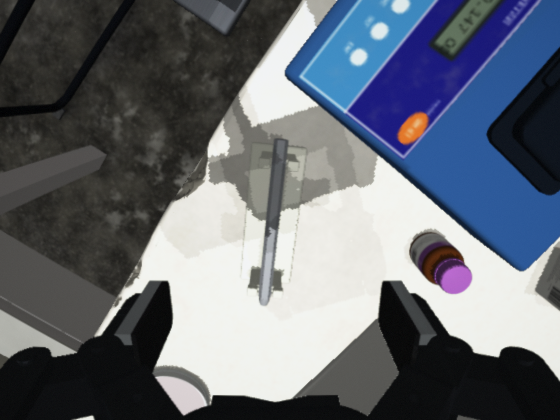

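Wrist view 2: rod from tail (281,139) to tip (265,303); bottle cap at (453,276).

```bash
python3 - <<'E'
from rod import *
c1,c2=[pickle.load(open(f"pics/w{i}.pkl","rb")) for i in (1,2)]
i1,i2=[cv2.imread(f"pics/w{i}.png") for i in (1,2)]
# subpixel look: enlarge ends
cr=lambda im,x,y:cv2.resize(im[y-22:y+22,x-22:x+22],(290,290),interpolation=cv2.INTER_NEAREST)
cv2.imwrite("pics/ends.png",np.vstack([np.hstack([cr(i1,264,38),cr(i1,331,183)]),np.hstack([cr(i2,281,145),cr(i2,265,298)])]))
t,e=tri(c1,(264,33),c2,(281,139)); p,f=tri(c1,(331,187),c2,(265,303))
print(t,e,p,f,np.linalg.norm(t-p))
print(plane(c2,[(281,139),(265,303)],.045))
E
```

```text
[ 0.3894 -0.253   0.039 ] 0.0007020869482043803 [ 0.4578 -0.3803  0.0481] 0.001050776336353621 0.14486063608265945
[[ 0.3886 -0.2526  0.045 ]
 [ 0.4593 -0.3818  0.045 ]]
```

View pics/ends.png

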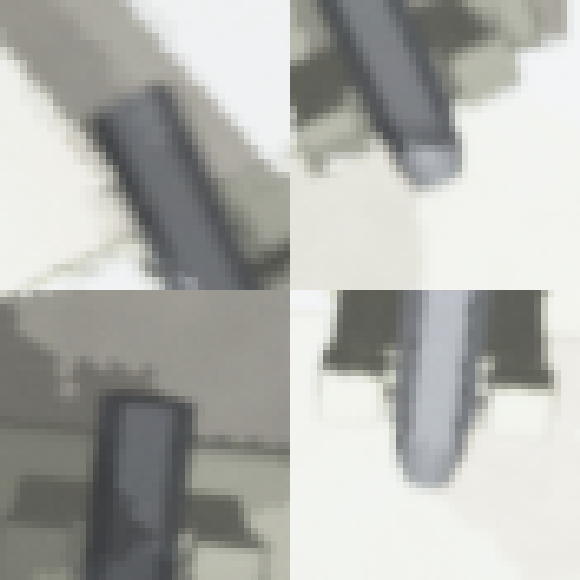

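The crops refine the ends: view 1 tail (262,31.6) and tip (330.2,188.3); view 2 tail (281.8,139.4) and tip (264.2,305.6).

```bash
python3 - <<'E'
from rod import *
c1,c2=[pickle.load(open(f"pics/w{i}.pkl","rb")) for i in (1,2)]
t,e=tri(c1,(262,31.6),c2,(281.8,139.4)); p,f=tri(c1,(330.2,188.3),c2,(264.2,305.6))
print(t,e,p,f,np.linalg.norm(t-p))
A=plane(c1,[(262,31.6),(330.2,188.3)],.045);B=plane(c2,[(281.8,139.4),(264.2,305.6)],.045)
print(A,B)
for a in(A,B):
    d=a[1]-a[0]; print(np.linalg.norm(d),np.degrees(np.arctan2(d[1],d[0])),a.mean(0))
a=(A+B)/2; d=a[1]-a[0]; d/=np.linalg.norm(d); g=a.mean(0)+.03*d
s=env.read_state(); X=np.array(s["ee_rot"])[:,0]
print("yaw need",np.arctan2(-d[1],-d[0])-np.arctan2(X[1],X[0]))
tgt=g+[0,0,.054]; print(g,"tool delta",totool(tgt-s["eef_pos"]))
E
```

```text
[ 0.3887 -0.2526  0.0462] 0.0010243785645451266 [ 0.4566 -0.38    0.0538] 0.0017199209793835035 0.1445258032675811
[[ 0.3882 -0.2527  0.045 ]
 [ 0.4573 -0.3826  0.045 ]] [[ 0.3893 -0.2525  0.045 ]
 [ 0.4602 -0.3845  0.045 ]]
0.14716628862278558 -62.00283406230641 [ 0.4228 -0.3177  0.045 ]
0.14987038069256914 -61.73182515763595 [ 0.4248 -0.3185  0.045 ]
yaw need -0.10304304961769306
[ 0.4379 -0.3445  0.045 ] tool delta [-0.058  -0.0061  0.1652]
```

{"name": "shift_gripper", "arguments": {
  "offsets": [0, 0, 2, -0.3, -0.03, 0.2, 0.085, 0, 0, 2.06, -0.58, -0.06, 0.5, 0.085, 0, 0, 2.06, -0.58, -0.06, 0.85, 0.085, 0, 0, 2.06, -0.58, -0.06, 1.2, 0.085, 0, 0, 2.06, -0.58, -0.06, 1.45, 0.085, 0, 0, 2.06, -0.58, -0.06, 1.45, 0.085]
}}

```text
clock: 2.17
eef_pos: [0.435, -0.3426, 0.1134]
ee_rot: [[-0.471, 0.882, -0.008], [0.882, 0.471, 0.006], [0.009, -0.004, -1.0]]
ft_force: [-0.7, 1.3, -1.5]
finger_gap: 0.0851
gripper_force: 0.0
```

```bash
python3 - <<'E'
from h import *
snap("wrist","w3")
E
```

```text
(no output)
```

View pics/w3.png

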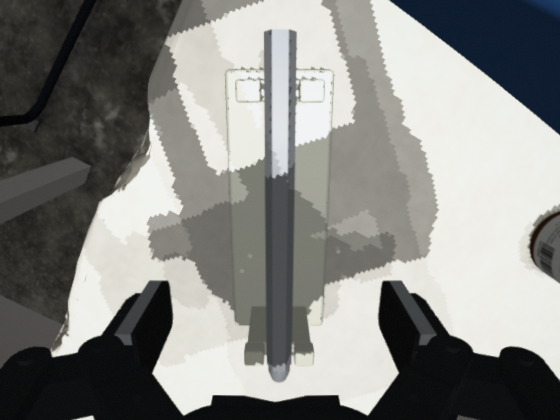

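View 3: rod vertical in the picture, tail (281,32), tip (279,380), centred between the fingers.

```bash
python3 - <<'E'
from rod import *
c=pickle.load(open("pics/w3.pkl","rb"))
P=plane(c,[(281,32),(279,380),(280.5,310)],.045); print(P,np.linalg.norm(P[0]-P[1]))
s=env.read_state(); E=np.array(s["eef_pos"])
print((P-E)@np.array(s["ee_rot"]))
E
```

```text
[[ 0.3889 -0.2525  0.045 ]
 [ 0.4594 -0.3849  0.045 ]
 [ 0.4415 -0.3504  0.045 ]] 0.14998819893991022
[[ 0.1022  0.0012  0.0719]
 [-0.0477  0.0009  0.071 ]
 [-0.0089  0.0014  0.0712]]
```

Converted, 0.018 m is 0.18, 0.001 m is 0.01.

{"name": "shift_gripper", "arguments": {
  "offsets": [0, 0, 0, 0, 0.01, 0.1, 0.085, 0, 0, 0, 0, 0.01, 0.18, 0.06, 0, 0, 0, 0, 0.01, 0.18, 0.03, 0, 0, 0, 0, 0.01, 0.18, 0, 0, 0, 0, 0, 0.01, 0.18, 0, 0, 0, 0, 0, 0.01, 0.18, 0, 0, 0, 0, 0, 0.01, 0.18, 0, 0, 0, 0, 0, 0.01, 0.18, 0, 0, 0, 0, 0, 0.01, 0.18, 0, 0, 0, 0, 0, 0.01, 0.18, 0]
}}

```text
clock: 3.05
eef_pos: [0.439, -0.3437, 0.1018]
ee_rot: [[-0.474, 0.88, 0.0], [0.88, 0.474, -0.001], [-0.001, -0.0, -1.0]]
ft_force: [-4.0, -0.8, 6.3]
finger_gap: 0.009
gripper_force: 58.6
```

Converted, 0.215 m is 2.15, 0.106 m is 1.06, 0.493 rad is 9.86.

{"name": "shift_gripper", "arguments": {
  "offsets": [0, 0, 0, 0, 0, -0.3, 0, 0, 0, 0, 0, 0, -0.7, 0, 0, 0, 0, 0, 0, -1.1, 0, 0, 0, 0, 0.1, 0.05, -1.45, 0, 0, 0, 1, 0.4, 0.2, -1.65, 0, 0, 0, 2, 0.75, 0.37, -1.7, 0, 0, 0, 4, 1.1, 0.54, -1.7, 0, 0, 0, 6, 1.45, 0.72, -1.7, 0, 0, 0, 8, 1.8, 0.9, -1.7, 0, 0, 0, 9.86, 2.15, 1.06, -1.7, 0]
}}

```text
clock: 3.88
eef_pos: [0.43, -0.1017, 0.2709]
ee_rot: [[0.005, 1.0, 0.001], [1.0, -0.005, 0.0], [0.0, 0.001, -1.0]]
ft_force: [0.6, 0.9, -0.8]
finger_gap: 0.0088
gripper_force: 58.9
```

{"name": "shift_gripper", "arguments": {
  "offsets": [0, 0, 0, 0.35, 0, 0, 0, 0, 0, 0, 0.75, -0.05, 0, 0, 0, 0, 0, 1.15, -0.15, 0, 0, 0, 0, 0, 1.55, -0.25, 0, 0, 0, 0, 0, 1.95, -0.35, 0, 0, 0, 0, 0, 2.35, -0.45, 0, 0, 0, 0, 0, 2.7, -0.55, 0, 0, 0, 0, 0, 2.95, -0.6, 0, 0, 0, 0, 0, 3, -0.6, 0, 0, 0, 0, 0, 3, -0.6, 0, 0]
}}

```text
clock: 4.72
eef_pos: [0.3695, 0.1977, 0.2707]
ee_rot: [[-0.005, 1.0, -0.0], [1.0, 0.005, 0.0], [0.0, -0.0, -1.0]]
ft_force: [-0.6, -0.7, -0.5]
finger_gap: 0.009
gripper_force: 58.9
```

```bash
python3 - <<'E'
from h import *
snap("wrist","w4")
E
```

{"name": "shift_gripper", "arguments": {
  "offsets": [0, 0, 0, 0, 0.4, 0, 0, 0, 0, 0, 0, 0.7, 0, 0, 0, 0, 0, 0, 0.9, 0, 0, 0, 0, 0, 0, 0.9, 0, 0, 0, 0, 0, 0, 0.9, 0, 0]
}}

```text
clock: 5.18
eef_pos: [0.4611, 0.1946, 0.2705]
ee_rot: [[0.002, 1.0, -0.001], [1.0, -0.002, -0.001], [-0.001, -0.001, -1.0]]
ft_force: [-0.7, 0.3, -1.4]
finger_gap: 0.0088
gripper_force: 59.0
```

```bash
python3 - <<'E'
from h import *
snap("wrist","w5")
a,b=[cv2.imread(f"pics/w{i}.png") for i in (4,5)]
cv2.imwrite("pics/w45.png",np.hstack([a[:,120:520],b[:,80:480]]))
E
```

```text
(no output)
```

View pics/w45.png

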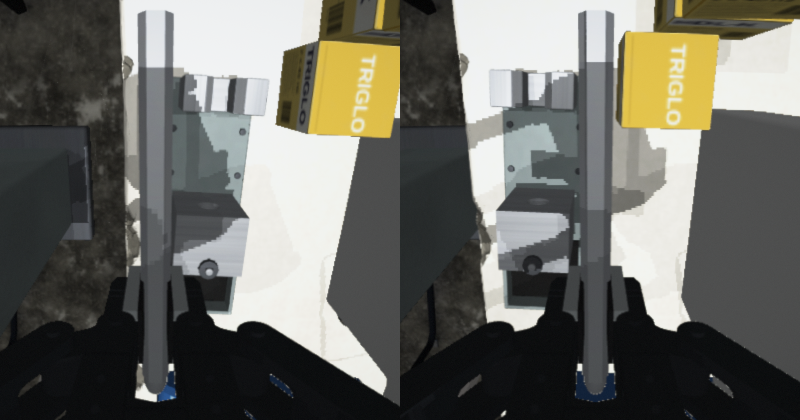

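Both views show the rod straight in the grip; jig: rest at rows ~75–112, block ~195–275, tray below. Left picture: rest columns ~183–268; right: 490–580. I'll enlarge these to get edges.

```bash
python3 - <<'E'
import cv2,numpy as np
a,b=[cv2.imread(f"pics/w{i}.png") for i in (4,5)]
f=lambda im,x,y,w,h,s:cv2.copyMakeBorder(cv2.resize(im[y:y+h,x:x+w],None,fx=s,fy=s,interpolation=cv2.INTER_NEAREST),0,0,0,400-w*s,cv2.BORDER_CONSTANT)
cv2.imwrite("pics/jz.png",np.vstack([np.hstack([f(a,295,60,100,70,4),f(b,160,60,100,70,4)]),np.hstack([f(a,265,180,130,105,3),f(b,160,180,130,105,3)])]))
E
```

```text
(no output)
```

View pics/jz.png

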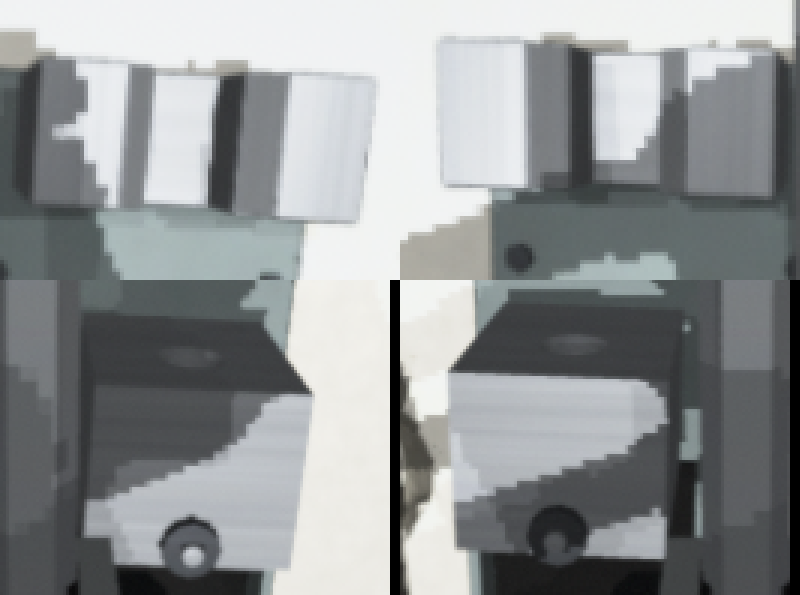

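Read-offs (crop pixels): rest top corners left (40,57),(377,78),(358,222),(33,205); right (438,38),(775,52),(772,196),(441,185). Block cap rear edge left (97,385)–(312,395), right (448,372)–(668,383).

```bash
python3 - <<'E'
from rod import *
c=[pickle.load(open(f"pics/w{i}.pkl","rb")) for i in (4,5)]
U=lambda p,ox,oy,s:np.array([(x/s+ox-.5*(1-1/s)*0,y/s+oy) for x,y in p])-.5
ra=U([(40,57),(377,78),(358,222),(33,205),(124,208),(284,217),(128,62),(290,74)],295,60,4)
rb=U([(38,38),(375,52),(372,196),(41,185),(127,188),(286,193),(126,43),(286,50)],160,60,4)
ba=U([(97,105),(312,115)],265,180,3); bb=U([(48,92),(268,103),(265,278),(57,268)],160,180,3)
for n,A,B in (("rest",ra,rb),("block",ba,bb)):
    for p,q in zip(A,B): print(n,*tri(c[0],p,c[1],q))
def show(n,P,z=0): print(n,P)
for z,A,k in ((.079,ra,0),(.079,rb,1),(.086,ba,0),(.086,bb,1)):
    P=plane(c[k],A,z); print(k,P[:,:2].tolist() if 0 else P[:,:2])
    if z<.08:
        e=P[1]-P[0]; f=P[2]-P[3]; print("ctr",P[:4].mean(0),"slot",P[4:].mean(0),"w",np.linalg.norm(e),np.linalg.norm(f),"yaw",np.degrees(np.arctan2(e[1],e[0])),np.degrees(np.arctan2(f[1],f[0])))
    else: e=P[1]-P[0]; print("mid",(P[0]+P[1])/2,np.linalg.norm(e),np.degrees(np.arctan2(e[1],e[0])))
E
```

```text
rest [0.389  0.29   0.0775] 0.0003520647572448281
rest [0.4464 0.2871 0.0793] 0.0001013740847085767
rest [0.4454 0.2632 0.0785] 0.0003395236927213255
rest [0.3883 0.2656 0.0797] 0.0005326369118278477
rest [0.4037 0.2652 0.082 ] 0.00016540993095212985
rest [0.4311 0.2641 0.0833] 0.0002217208641043957
rest [0.404  0.2891 0.0773] 6.586526139176272e-05
rest [0.4314 0.2875 0.0792] 2.2988830471986e-05
block [0.3859 0.1897 0.0792] 0.0002501926376405323
block [0.441  0.1862 0.077 ] 0.00028591056764539565
0 [[0.3889 0.2897]
 [0.4465 0.2872]
 [0.4453 0.2631]
 [0.3883 0.2653]
 [0.4041 0.2649]
 [0.4322 0.2638]
 [0.4038 0.2891]
 [0.4315 0.2876]]
ctr [0.4173 0.2763 0.079 ] slot [0.4179 0.2763 0.079 ] w 0.05764808262737944 0.056954738115832806 yaw -2.500808492995771 -2.2018423173470585
1 [[0.3895 0.2901]
 [0.4464 0.2871]
 [0.4455 0.2634]
 [0.3881 0.2658]
 [0.4031 0.2651]
 [0.4306 0.264 ]
 [0.4044 0.289 ]
 [0.4314 0.2875]]
ctr [0.4174 0.2766 0.079 ] slot [0.4174 0.2764 0.079 ] w 0.057003633028653126 0.05740575006434369 yaw -2.9618334319305033 -2.3945361281560644
0 [[0.3855 0.1919]
 [0.4385 0.1895]]
mid [0.412  0.1907 0.086 ] 0.05309568470602494 -2.5431094015676656
1 [[0.3879 0.192 ]
 [0.4417 0.1891]
 [0.4397 0.1414]
 [0.3859 0.1442]]
mid [0.4148 0.1906 0.086 ] 0.05386554095398059 -3.1167475046471362
```

```bash
python3 - <<'E'
from rod import *
c=[pickle.load(open(f"pics/w{i}.pkl","rb")) for i in (4,5)]
print("box TL corner",*tri(c[0],(398,42),c[1],(297,32)), *tri(c[0],(399,131),c[1],(301,129)), plane(c[1],[(301,129)],.08))
M=env.camera_info("wrist")["mount"]; K,D,_=c[0]
for z in (.054,.057): print(z,plane((K,D,M),[(275,10.5),(275,392)],z))
p=plane((K,D,M),[(275,10.5),(275,392)],.056)
s=env.read_state(); E=np.array(s["eef_pos"]); Rm=np.array(s["ee_rot"])
print(s["eef_pos"],np.degrees(np.arctan2(Rm[1,0],Rm[0,0])))
tgt=np.array([.4158,.2379,.15]); print(totool(tgt-E))
E
```

```text
box TL corner [ 0.4805  0.3244 -0.0156] 0.003110626122680477 [ 0.4848  0.2426 -0.0037] 0.0027568722067469395 [[0.4791 0.2495 0.08  ]]
0.054 [[ 0.1046 -0.      0.054 ]
 [-0.043  -0.      0.054 ]]
0.057 [[ 0.1052 -0.      0.057 ]
 [-0.046  -0.      0.057 ]]
[0.4601 0.1948 0.2703] 89.91053533370034
[ 0.0431 -0.0442  0.1203]
```

{"name": "shift_gripper", "arguments": {
  "offsets": [0, 0, 0.84, 0.2, -0.3, 0, 0, 0, 0, 0.84, 0.43, -0.44, 0.1, 0, 0, 0, 0.84, 0.43, -0.44, 0.4, 0, 0, 0, 0.84, 0.43, -0.44, 0.8, 0, 0, 0, 0.84, 0.43, -0.44, 1.05, 0, 0, 0, 0.84, 0.43, -0.44, 1.2, 0, 0, 0, 0.84, 0.43, -0.44, 1.2, 0, 0, 0, 0.84, 0.43, -0.44, 1.2, 0, 0, 0, 0.84, 0.43, -0.44, 1.2, 0]
}}

```text
clock: 5.98
eef_pos: [0.4165, 0.2394, 0.1522]
ee_rot: [[0.041, 0.999, 0.002], [0.999, -0.041, 0.001], [0.001, 0.002, -1.0]]
ft_force: [0.8, -1.0, -0.6]
finger_gap: 0.0089
gripper_force: 59.0
```

```bash
python3 - <<'E'
from h import *
snap("wrist","w6"); E=env.read_state(); print(E["eef_pos"],np.degrees(np.arctan2(E["ee_rot"][1][0],E["ee_rot"][0][0])))
E
```

```text
[0.41702529 0.23963043 0.15270346] 87.63323193939038
```

View pics/w6.png

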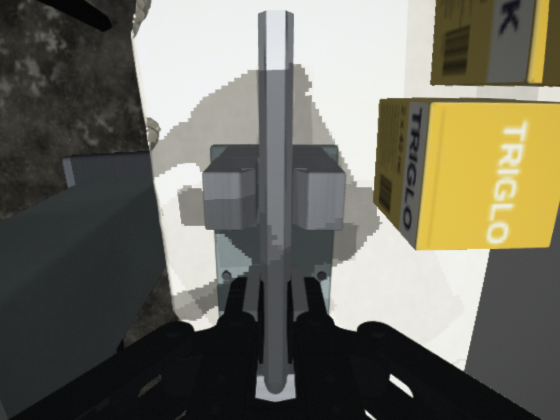

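View 6: rod centred over the rest (rest columns 204–345, rod 276), tip short of the block. Lowering.

{"name": "shift_gripper", "arguments": {
  "offsets": [0, 0, 0, 0, -0.008, 0.12, 0, 0, 0, 0, 0, -0.008, 0.25, 0, 0, 0, 0, 0, -0.008, 0.36, 0, 0, 0, 0, 0, -0.008, 0.4, 0, 0, 0, 0, 0, -0.008, 0.42, 0, 0, 0, 0, 0, -0.008, 0.42, 0, 0, 0, 0, 0, -0.008, 0.42, 0]
}}

```text
clock: 6.62
eef_pos: [0.4157, 0.2396, 0.1094]
ee_rot: [[0.041, 0.999, 0.001], [0.999, -0.041, 0.0], [0.0, 0.001, -1.0]]
ft_force: [0.3, 0.3, -0.4]
finger_gap: 0.009
gripper_force: 59.0
```

Converted, 0.0025 m is 0.025, 0.001 m is 0.01.

{"name": "shift_gripper", "arguments": {
  "offsets": [0, 0, 0, 0, 0, 0.01, 0, 0, 0, 0, 0, 0, 0.025, 0, 0, 0, 0, 0, 0, 0.025, 0, 0, 0, 0, 0, 0, 0.025, 0]
}}

```text
clock: 6.95
eef_pos: [0.4153, 0.2394, 0.1065]
ee_rot: [[0.041, 0.999, 0.0], [0.999, -0.041, 0.0], [0.0, 0.0, -1.0]]
ft_force: [-0.1, 0.4, -0.6]
finger_gap: 0.0091
gripper_force: 59.0
```

{"name": "shift_gripper", "arguments": {
  "offsets": [0, 0, 0, 0, 0, 0.005, 0, 0, 0, 0, 0, 0, 0.01, 0, 0, 0, 0, 0, 0, 0.01, 0, 0, 0, 0, 0, 0, 0.01, 0]
}}

```text
clock: 7.28
eef_pos: [0.4154, 0.2394, 0.1058]
ee_rot: [[0.041, 0.999, 0.0], [0.999, -0.041, 0.0], [0.0, 0.0, -1.0]]
ft_force: [-1.3, -1.9, 5.9]
finger_gap: 0.0091
gripper_force: 59.6
```

{"name": "shift_gripper", "arguments": {
  "offsets": [0, 0, 0, -0.03, 0, -0.004, 0, 0, 0, 0, -0.06, 0, -0.004, 0, 0, 0, 0, -0.1, 0, -0.004, 0, 0, 0, 0, -0.14, 0, -0.004, 0, 0, 0, 0, -0.16, 0, -0.004, 0, 0, 0, 0, -0.16, 0, -0.004, 0]
}}

```text
clock: 7.78
eef_pos: [0.4146, 0.2228, 0.1058]
ee_rot: [[0.042, 0.999, 0.0], [0.999, -0.042, -0.0], [-0.0, 0.0, -1.0]]
ft_force: [0.4, -0.5, 3.1]
finger_gap: 0.0092
gripper_force: 59.3
```

```bash
python3 -c "
from h import *
snap('wrist','w7')"
```

```text
(no output)
```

Converted, -0.016 m is -0.16, -0.014 m is -0.14.

{"name": "shift_gripper", "arguments": {
  "offsets": [0, 0, 0, -0.03, 0, 0, 0, 0, 0, 0, -0.06, 0, 0, 0, 0, 0, 0, -0.1, 0, 0, 0, 0, 0, 0, -0.14, 0, 0, 0, 0, 0, 0, -0.16, 0, 0, 0, 0, 0, 0, -0.16, 0, 0, 0]
}}

```text
clock: 8.33
eef_pos: [0.4136, 0.2067, 0.1056]
ee_rot: [[0.041, 0.999, -0.001], [0.999, -0.041, -0.001], [-0.001, -0.001, -1.0]]
ft_force: [-0.9, -1.2, 1.1]
finger_gap: 0.009
gripper_force: 59.3
```

```bash
python3 -c "
from h import *
c,im=snap('wrist','w8')
M=env.camera_info('wrist')['mount']
g=cv2.cvtColor(im,cv2.COLOR_BGR2GRAY)[:40,276]; print(g)"
```

```text
[239 239 239 239 239 239 239 239 238 231 228 227 228 228 228 228 228 228
 228 229 229 228 229 229 228 229 229 229 229 229 229 229 229 229 230 229
 230 229 229 229]
```

Converted, 0.037 m is 0.37, 0.032 m is 0.32.

{"name": "shift_gripper", "arguments": {
  "offsets": [0, 0, 0, 0, 0, 0, 0.03, 0, 0, 0, 0, 0, 0, 0.03, 0, 0, 0, 0, 0, 0, 0.03, 0, 0, 0, 0, 0, 0, 0.03, 0, 0, 0, 0.1, 0, 0, 0.03, 0, 0, 0, 0.22, 0, 0, 0.03, 0, 0, 0, 0.32, 0, 0, 0.03, 0, 0, 0, 0.37, 0, 0, 0.03, 0, 0, 0, 0.37, 0, 0, 0.03, 0, 0, 0, 0.37, 0, 0, 0.03]
}}

```text
clock: 9.22
eef_pos: [0.4153, 0.2451, 0.1057]
ee_rot: [[0.039, 0.999, -0.0], [0.999, -0.039, -0.0], [-0.0, -0.0, -1.0]]
ft_force: [0.5, 0.2, 0.6]
finger_gap: 0.0293
gripper_force: 0.0
```

```bash
python3 - <<'E'
from h import *
c,im=snap('wrist','w9'); g=cv2.cvtColor(im,cv2.COLOR_BGR2GRAY)
print(g[:200,276][::4]); 
P=np.array([[.4175,.2764,.0495]])+np.array([[-.0445,-.999,0]])*np.array([[t] for t in (-.0335,-.0295,-.0255)]); print(proj(c,P))
E
```

```text
[239 239 240 240 240 240 240 240 241 240 241 241 241 241 241 241 242 169
 167 168 168 169 168 169 167 167 168 167 169 171 169 169 170 138  64 121
 122 121 120 122 120 119 119 119 119 119 119 120 120 119]
[[278.33084535 138.88736449]
 [278.24134746 150.59609358]
 [278.15300339 162.10065876]]
```

{"name": "shift_gripper", "arguments": {
  "offsets": [0, 0, 0, 0, 0, 0, 0, 0, 0, 0, 0, 0, 0, 0, 0, 0, 0, 0, 0, 0, 0, 0, 0, 0, 0, 0, 0, 0, 0, 0, 0, 0, 0, 0, 0, 0, 0, 0, -0.02, 0, 0, 0, 0, 0, 0, -0.04, 0, 0, 0, 0, 0, 0, -0.07, 0, 0, 0, 0, 0, 0, -0.1, 0, 0, 0, 0, 0, 0, -0.1, 0, 0, 0]
}}

```text
clock: 10.1
eef_pos: [0.4165, 0.2374, 0.1071]
ee_rot: [[0.044, 0.999, 0.004], [0.999, -0.044, 0.008], [0.008, 0.004, -1.0]]
ft_force: [-1.2, 12.6, -1.5]
finger_gap: 0.0092
gripper_force: 58.5
```

```bash
python3 - <<'E'
from h import *
c,im=snap('wrist','w10'); g=cv2.cvtColor(im,cv2.COLOR_BGR2GRAY)
print(g[80:150,276]); 
E
```

```text
[170 170 170 170 170 169 169 169 170 170 168 170 170 170 171 171 172 171
 170 170 171 171 171 171 170 171 170 169 169 169 170 170 170 169 169 170
 169 170 169 169 168 169 169 169 167 167 167 168 167 166 163 121  80  67
  69  95 116 120 123 121 120 120 122 120 121 121 122 121 120 119]
```

Converted, -0.014 m is -0.14, -0.012 m is -0.12.

{"name": "shift_gripper", "arguments": {
  "offsets": [0, 0, 0, -0.03, 0, 0, 0, 0, 0, 0, -0.06, 0, 0, 0, 0, 0, 0, -0.09, 0, 0, 0, 0, 0, 0, -0.12, 0, 0, 0, 0, 0, 0, -0.14, 0, 0, 0, 0, 0, 0, -0.14, 0, 0, 0, 0, 0, 0, -0.14, 0, 0, 0]
}}

```text
clock: 10.73
eef_pos: [0.4155, 0.2231, 0.1068]
ee_rot: [[0.044, 0.999, 0.003], [0.999, -0.044, 0.006], [0.006, 0.003, -1.0]]
ft_force: [-0.5, 11.7, -1.5]
finger_gap: 0.0094
gripper_force: 58.5
```

```bash
python3 - <<'E'
from h import *
c,im=snap('wrist','w11'); g=cv2.cvtColor(im,cv2.COLOR_BGR2GRAY)
print(g[110:150,276]); 
for t in (-.0115,-.0075,-.0035):print(proj(c,np.array([.4175,.2764,.0495])+np.array([-.0445,-.999,0])*t))
E
```

```text
[168 168 167 168 168 168 166 167 167 167 167 167 167 163 114  74  67  66
  66  65  66  66  66  63  67  88 115 120 122 122 121 122 121 120 121 120
 122 120 121 120]
[[273.72923703 139.61569741]]
[[273.73032105 151.19127581]]
[[273.73158318 162.57164855]]
```

{"name": "shift_gripper", "arguments": {
  "offsets": [0, 0, 0, -0.02, 0, 0, 0, 0, 0, 0, -0.04, 0, 0, 0, 0, 0, 0, -0.04, 0, 0, 0, 0, 0, 0, -0.04, 0, 0, 0]
}}

```text
clock: 11.12
eef_pos: [0.4143, 0.2166, 0.1059]
ee_rot: [[0.041, 0.999, 0.0], [0.999, -0.041, 0.0], [0.0, 0.0, -1.0]]
ft_force: [-0.6, -0.2, -0.9]
finger_gap: 0.0089
gripper_force: 58.5
```

Converted, -0.17 m is -1.7, -0.16 m is -1.6.

{"name": "shift_gripper", "arguments": {
  "offsets": [0, 0, 0, 0, 0, 0, 0.03, 0, 0, 0, 0, 0, 0, 0.03, 0, 0, 0, 0, 0, 0, 0.03, 0, 0, 0, 0, 0, 0, 0.03, 0, 0, 0, 0, 0, -0.15, 0.03, 0, 0, 0, 0, 0, -0.5, 0.03, 0, 0, 0, 0, 0, -0.9, 0.03, 0, 0, 0, 0, 0, -1.3, 0.03, 0, 0, 0, 0, 0, -1.6, 0.03, 0, 0, 0, 0, 0, -1.7, 0.03]
}}

```text
clock: 11.95
eef_pos: [0.4167, 0.2173, 0.2819]
ee_rot: [[0.041, 0.999, 0.009], [0.999, -0.041, 0.004], [0.004, 0.009, -1.0]]
ft_force: [1.2, 1.1, -0.2]
finger_gap: 0.03
gripper_force: 0.0
```

```bash
python3 - <<'E'
from h import *
c,im=snap('wrist','w12')
np.set_printoptions(precision=1,suppress=True)
o=np.array([.4175,.2764,0]);d=np.array([-.0445,-.999,0])
for n,x,z in(("tail",-106,.0545),("rest back",-113,.079),("rest front",-88,.079),("tip",42,.05),("outlet",38,.078),("tray",71,.01)): print(n,proj(c,o+d*(x+100.5)/1000+[0,0,z]))
cv2.imwrite("pics/z12.png",cv2.resize(im[:300,140:420],None,fx=2,fy=2))
E
```

```text
tail [[270.4 113.3]]
rest back [[270.3 105.2]]
rest front [[270.3 140.1]]
tip [[270.5 278.6]]
outlet [[270.4 290.4]]
tray [[270.6 284.8]]
```

View pics/z12.png

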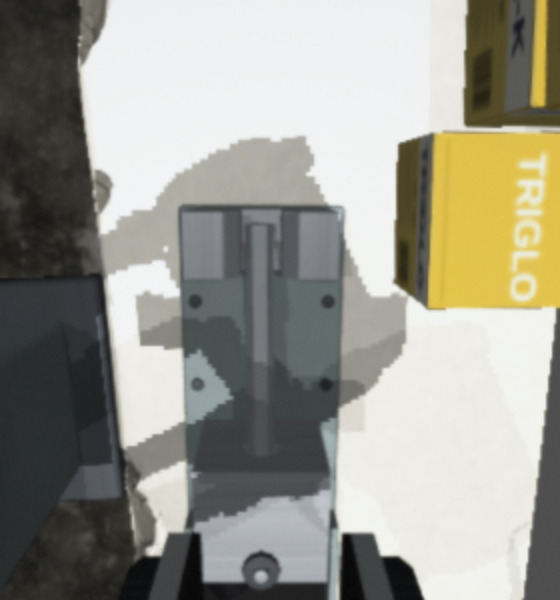

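The last picture shows the rod through the block, its tail at (260,222) in the crop (full-image row 111). That puts it about 6 mm inside the rest's rear face, so it still lies in the slot. I've used all ten views, so I'll check the tray numerically.

Careful with the scale: shifts go in units of 100 mm and turns go in units of 0.05 rad. That gives: -0.15 m is -1.5, -0.14 m is -1.4.

{"name": "shift_gripper", "arguments": {
  "offsets": [0, 0, 0, -0.3, 0, 0, 0.03, 0, 0, 0, -0.7, 0, 0, 0.03, 0, 0, 0, -1.1, 0, 0, 0.03, 0, 0, 0, -1.4, 0, 0, 0.03, 0, 0, 0, -1.5, 0, 0, 0.03, 0, 0, 0, -1.5, 0, 0, 0.03, 0, 0, 0, -1.5, 0, 0, 0.03]
}}

```text
clock: 12.58
eef_pos: [0.4076, 0.0663, 0.2745]
ee_rot: [[0.043, 0.999, -0.002], [0.999, -0.043, 0.001], [0.0, -0.002, -1.0]]
ft_force: [0.4, -0.2, 0.2]
finger_gap: 0.0298
gripper_force: 0.0
```

```bash
python3 - <<'E'
from h import *
c,im=snap('wrist','w13')
o=np.array([.4175,.2764,0]);d=np.array([-.0445,-.999,0]); n=np.array([.999,-.0445,0])
P=lambda x,y,z:o+d*(x+100.5)/1000+n*y/1000+[0,0,z/1000]
g=cv2.cvtColor(im,cv2.COLOR_BGR2GRAY)
# tray floor rectified gray map, columns = across (6 mm), rows = jig x (4 mm)
print("floor z10");
for x in range(30,112,4):
    q=proj(c,[P(x,y,10) for y in range(-42,43,4)]).round().astype(int); print(x,*[f"{g[v,u]:3d}" for u,v in q])
print(proj(c,[P(71,0,10),P(42,0,50)]))
E
```

```text
floor z10
30 177 139 133 132 132 134 133 133  92  63 144 134  62 111 135 134 135 134 135 134 221 237
34 173 158 134 136 135 135 135 136 116  60  87  75  60 130 135 135 135 135 135 133 148 243
38 176 104 133 134 133 133 133 133 132  62  60  61  57 130 133 131 131 132 132 129 105 243
42 173 108  44  16  14  16  15  15  11  12  64  53  12  13  14  13  12  17  17  45 103 243
46 243 109  52  19  19  21  17  18  18  19  19  20  21  18  19  18  20  17  18  46 111 243
50 243 110  50  20  18  20  21  12  19  18  19  19  19  21  20  21  21  19  22  50 109 222
54 243 105  45  18  21  53  14  12  12  18  20  21  18  19  19  18  20  20  18  45 108 164
58 243 105  44  28  42  24  19  14  12  17  19  19  21  20  18  19  19  20  21  42 106 159
62 243 104  40  15  18  24  20  14  12  10  19  18  18  20  21  19  20  19  19  44 106 170
66 243 108  39  11  12  18  24  20  14   9  15  18  18  21  20  20  19  18  18  4
[... 372 characters left out ...]
0
86 171 105  39  18  17  15  17  20  19  20  20  20  20  20  20  20  18  21  19  42 106 159
90 135 102  41  16  16  15  15  15  14  20  18  21  18  21  20  20  20  19  19  41 104 167
94 134  80  41  15  15  14  15  16  15  16  15  14  19  21  19  19  19  19  22  45 104 170
98 133  80  42  17  14  14  16  15  17  15  16  15  15  19  20  19  21  20  17  44 105 173
102 141  82  44  21  21  19  21  22  21  20  19  21  21  23  24  23  23  25  22  52 105 166
106 237  81  53  53  52  53  53  52  52  53  52  51  50  52  53  53  55  55  56  53 105 146
110 237  87 103  81  81  82  79  80  80  80  80  80  82  82 106 105 108 106 105  92  99 149
[[276.18942609 139.19552559]
 [276.33565324 108.16716364]]
```

```bash
python3 -c "
from bench import env
print(env.sign_off())"
```

```text
the job is handed in; nothing more can be done
None
```

The job is handed in at about 12.6 s: the filter cell dropped into the catch tray (seen only in pixel values, since my picture views were used up), the rod is through the bore with its tail about 6 mm inside the rest's rear face, and the gripper is clear; I didn't re-check the bottle, timer and dish, but no move went near them.

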